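# Pack the camera kit into its foam-lined carton

## Task

Pack the camera kit for shipping: set the lens, the ceiling mount, the camera body and the short mains adaptor upright into the carton, each fully down in the foam recess cut for its outline. The wider lens and the longer adaptor belong to another order: leave them standing where they are.

Things in the scene. Friction and masses are not known exactly. Their poses are not given: they have to be found in the camera images.
- lens_center (a point): Sizes in mm. The kit's lens: upright black cylinder, diameter 46, height 58, ribbed band low down, dark glass on top. About 160 g. Point at its centre, 29 above its underside; z up along its axis.
- mount_center (a point): Sizes in mm. The ceiling mount: white round base of diameter 60 and 8 thick, with a dark ball (diameter 34, up to 37 above the underside) and a plain white upright stem of diameter 22 up to 78, and a small screw of diameter 6 on top up to 88. About 180 g; the stem above the ball is the place to grip. Point on its axis, 39 above its underside; z up.
- camera_center (a point): Sizes in mm. The camera body, a grey metal cube-like housing 54 x 54 x 56 high, lying on its back, with a dark lens ring (diameter 38, 5 high) on top. About 250 g. Point at the housing's centre, 28 above its underside; x and y square to its sides, z up.
- adaptor_center (a point): Sizes in mm. The short mains adaptor: black block 62 (along x) x 34 (along y) x 56 high, with two steel prongs standing 16 above the middle of its top. About 140 g. Point at the block's centre, 28 above its underside; z up.
- wide_lens_center (a point): Sizes in mm. Look-alike, not in this kit: a wider black lens, diameter 66, height 58. Point at its centre, 29 above its underside.
- long_adaptor_center (a point): Sizes in mm. Look-alike, not in this kit: a longer black mains adaptor, 94 (along x) x 34 (along y) x 56 high, prongs 16 above its top. Point at the block's centre, 28 above its underside.
- nest_lens_floor (a point): Sizes in mm. Foam insert, a dark grey block 105 x 105 x 30, fixed in the carton; the four stand two by two, edge to edge, in any arrangement. Their tops are 34 above the table; the carton wall is 4 thick and 36 high. This one has in its top the smaller round recess, diameter 62, for the lens, 14 deep, with a pale grey floor. The point is the centre of the recess floor, 20 above the table; z up, x and y along the block's sides.
- nest_mount_floor (a point): Sizes in mm. Foam insert, a dark grey block 105 x 105 x 30, fixed in the carton; the four stand two by two, edge to edge, in any arrangement. Their tops are 34 above the table; the carton wall is 4 thick and 36 high. This one has in its top the larger round recess, diameter 76, for the base of the ceiling mount, 14 deep, with a pale grey floor. The point is the centre of the recess floor, 20 above the table; z up, x and y along the block's sides.
- nest_camera_floor (a point): Sizes in mm. Foam insert, a dark grey block 105 x 105 x 30, fixed in the carton; the four stand two by two, edge to edge, in any arrangement. Their tops are 34 above the table; the carton wall is 4 thick and 36 high. This one has in its top a square recess 70 x 70, for the camera body, 14 deep, with a pale grey floor. The point is the centre of the recess floor, 20 above the table; z up, x and y along the recess's sides.
- nest_adaptor_floor (a point): Sizes in mm. Foam insert, a dark grey block 105 x 105 x 30, fixed in the carton; the four stand two by two, edge to edge, in any arrangement. Their tops are 34 above the table; the carton wall is 4 thick and 36 high. This one has in its top an oblong recess 78 (along x) x 50 (along y), for the short adaptor, 14 deep, with a pale grey floor. The point is the centre of the recess floor, 20 above the table; z up, x along the recess's long side.

How it is judged:
At the end, for the whole second after the job is handed in: Lens, ceiling mount, camera body and short adaptor each stand at rest on the floor of their own recess (centre within 15 mm of the recess centre, height within 6 mm of resting on its floor, upright within 0.12 rad), and the wide lens and long adaptor are within 30 mm of where they started (horizontal distance between lens_center and nest_lens_floor below 0.015 m and z of lens_center in the frame of nest_lens_floor between 0.023 and 0.035 m and angle between each of lens_center, mount_center, camera_center, adaptor_center's own z axis and vertical below 0.12 rad and linear speed of each of lens, mount, camera, adaptor below 0.02 m/s and horizontal distance between mount_center and nest_mount_floor below 0.015 m and z of mount_center in the frame of nest_mount_floor between 0.033 and 0.045 m and horizontal distance between camera_center and nest_camera_floor below 0.015 m and z of camera_center in the frame of nest_camera_floor between 0.022 and 0.034 m and horizontal distance between adaptor_center and nest_adaptor_floor below 0.015 m and z of adaptor_center in the frame of nest_adaptor_floor between 0.022 and 0.034 m and distance of each of wide_lens_center, long_adaptor_center from where it was at the start of the episode below 0.03 m); the robot touches nothing.
It fails at once if the wide lens is moved 30 mm or more from its place (distance of wide_lens_center from where it was at the start of the episode above 0.03 m).
It fails at once if the long adaptor is moved 30 mm or more from its place (distance of long_adaptor_center from where it was at the start of the episode above 0.03 m).
It also fails if it takes over 99 s, if anything falls off the work surface, if the arm or the gripper's body presses on something with over 40 N, if the wrist force passes 120 N, or if a joint passes its speed limit or range.

## Robot

A 6-joint arm with a two-finger parallel gripper is mounted at the origin on the work surface. World frame = base frame: x ahead of the robot, y to its left, z up, the work surface at z = 0. Lengths are in m, angles in rad, forces in N, time in s.
With the tool pointing down it reaches from about 0.35 to 0.975 m from the base axis. Payload 4.9 kg.
Tool frame: the origin (TCP) lies between the finger pads; the fingertips stand 19 mm ahead of it and the grasp point (between the pads) is the TCP; z points along the fingers, y is the line along which they close (so a half turn about z gives the same grasp; the last joint's range is limited). The gripper opens to 85 mm and grips with 20 to 120 N. Pads are 22 mm wide; open, the fingers measure 114 mm over their backs; the gripper's body (76 mm by 85 mm) begins 54 mm behind the grasp point. The pads swing forward as they close: fully open they stand 13 mm farther back than shut.
Start: joints at [-1.403, 0.053, 1.613, -0, 1.476, -0.119], TCP at [0.177, -0.599, 0.25] pointing down, gripper open.
Joint ranges: [-3.01, 3.01], [-1.01, 2.22], [0.06, 2.58], [-1.02, 4.17], [0.09, 2.62], [-3.14, 3.14]. Speed limits (rad/s): [2.57, 2.57, 3.14, 3.14, 3.14, 3.14].

## Interface

Orientations are given as a rotation vector (axis times angle).
In Python, from station import ctrl gives the robot as it stands. The module is installed in compiled form; this text tells all that it offers.
- The arm moves only by the tool servo_tool, never from a script. Its argument "increments" is a list that holds one entry, the list of rows, each a list of 5 numbers: the finger opening in cm, from 0 to 8.54, then the shift along the tool's x, y, z in cm, then the turn about the tool's z in degrees. A call has 1 to 5 rows; each row is the pose to reach, as a shift and turn from the pose commanded when the call began, along the tool's axes at that moment; what a row does not reach only later rows make up. A row lasts 1/10 s, in which the tool goes at most 50 mm and 8.59 degrees, less where a joint would pass 70% of its speed; a pose out of reach is approached as far as the arm can. A call with a gripper value outside its range is refused whole. The fingers move at their own pace and stop on an object; "newtons" is the grip in N (left out, the last holds). Time passes only in rows, so rows that repeat a pose let the fingers close. It gives the time, the measured TCP pose, the force, the opening and the grip force at its end, in the units of the state.
- ctrl.get_obs(): the state, without advancing time (a new reading comes with each control period).
- ctrl.get_image(name): name is "scene" or "top" or "wrist"; returns a dict with "img" (400x640x3 uint8, red, green, blue), "fx", "fy", "cx", "cy" (pixels), "rvec" (rotation vector, rad) and "tvec" (3), from world to camera coordinates, as OpenCV has them; the wrist camera has in their place "mount" (4x4, takes a point from camera to tool coordinates, whose origin is the TCP and whose axes are the flange's). Camera axes: x right, y down, z forward; pixel columns grow to the right and rows downward; lengths in m; the calibration is good to about 2 mm. The wrist camera is an equidistant fisheye: a pixel r from the principal point sees the ray r / f radians off the axis. A picture is of the moment at which its call begins: read the wrist's pose just before it. There is no depth.
- ctrl.finish_job(): hands the job in; it is judged then, once.
The state is a dict: "t": time; "q": joint angles; "dq": joint speeds; "effort": joint torques, N m; "tool_pos": TCP position; "tool_rot": TCP orientation; "contact_force": force on the tool from outside, world axes, zero at the start; "wrist_torque": the same for the moment, N m; "opening": finger opening in m; "grip_force": force on a finger pad.
Only numpy, scipy, OpenCV 4.12 (cv2) and the standard library are available. Lean on these libraries where they do the work, as an engineer would, in place of code of your own. Each camera call takes 0.05 s, during which the arm holds its last target. There are 200 camera calls.

## Working session

There is one attempt and no reset: what is moved stays moved. The work goes in short steps, Python scripts to look and compute and a tool call to move; the robot and the scene stay as the last step left them, time stands still between calls to the robot, and variables do not carry over. Pictures are saved under pics/ and viewed, at most 14 in all, crops included, and the job is handed in when it is done.

Besides the shell and the picture viewer there is one more tool, called after ">>>" as name([rows], argument=value, ...), one row to a line, values as JSON. servo_tool: Moves the arm, as the interface text tells. Its arguments: {"type":"object","properties":{"increments":{"type":"array"},"newtons":{"type":"number"}},"required":["increments"]}

```bash
mkdir -p pics
python3 - <<'E'
from station import ctrl
import cv2,pickle
o=ctrl.get_obs();print(o)
for n in("top","scene"):
    d=ctrl.get_image(n);pickle.dump(d,open(n+".pkl","wb"))
    cv2.imwrite(f"pics/{n}0.png",d["img"][:,:,::-1]);print(n,{k:v for k,v in d.items() if k!="img"})
E
```

```text
{'t': 0.0, 'q': array([-1.40300173e+00,  5.33178768e-02,  1.61428642e+00,  5.00199774e-06,
        1.47599136e+00, -1.18995964e-01]), 'dq': array([-0.00026893,  0.00120522,  0.00042417, -0.00027746, -0.00024442,
        0.00016331]), 'effort': array([-8.93162123e-04, -3.93686235e+01, -3.70179391e+01, -2.49434142e-04,
        6.94626564e-03, -7.35982326e-06]), 'tool_pos': array([ 0.17670374, -0.59889666,  0.24909167]), 'tool_rot': array([-3.10736706e+00, -4.48660384e-01,  6.88972357e-05]), 'contact_force': array([ 1.08026455, -0.46281171, -0.14976955]), 'wrist_torque': array([-0.02413297, -0.04949524, -0.06340695]), 'grip_force': 0.0, 'opening': 0.08544709832303543}
top {'fx': 407.9597216640776, 'fy': 407.9597216640776, 'cx': 318.88592718106844, 'cy': 204.3333432098674, 'rvec': array([ 2.17700157, -2.16406772,  0.06895511]), 'tvec': array([0.01817702, 0.55840415, 0.9810483 ])}
scene {'fx': 414.8130334793602, 'fy': 414.8130334793602, 'cx': 319.167348833163, 'cy': 196.3284536836827, 'rvec': array([ 1.91879832,  1.70322888, -0.62355003]), 'tvec': array([-0.06193299, -0.37751227,  1.65319999])}
```

View pics/top0.png

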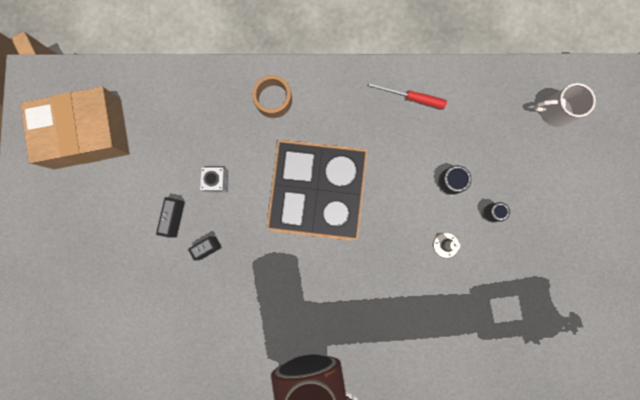

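View pics/scene0.png

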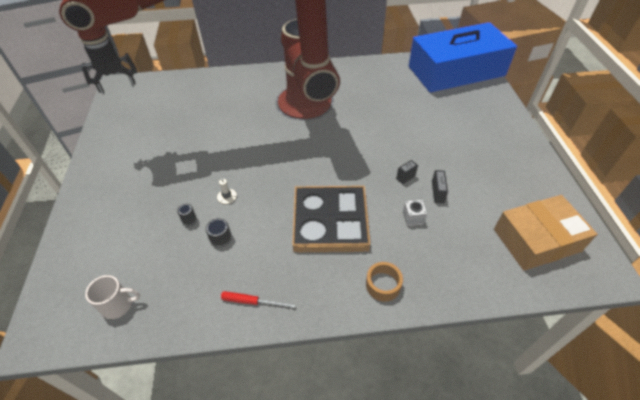

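```bash
cat > h.py <<'E'
import numpy as np,cv2,pickle
def ray(d,uv,z):
    R=cv2.Rodrigues(np.array(d["rvec"]))[0];t=np.array(d["tvec"]);c=-R.T@t
    uv=np.atleast_2d(uv).astype(float)
    v=np.c_[(uv[:,0]-d["cx"])/d["fx"],(uv[:,1]-d["cy"])/d["fy"],np.ones(len(uv))]@R
    return c+v*((z-c[2])/v[:,2])[:,None]
E
python3 - <<'E'
from h import *
d=pickle.load(open("top.pkl","rb"));g=cv2.cvtColor(d["img"],cv2.COLOR_RGB2GRAY)
R=cv2.Rodrigues(d["rvec"])[0];print("cam",-R.T@d["tvec"])
m=(g>150).astype(np.uint8)
n,l,s,c=cv2.connectedComponentsWithStats(m[140:240,265:370])
for i in range(1,n):
    if s[i,4]>100: 
        u=c[i]+[265,140];pts=np.argwhere(l==i)[:,::-1].astype(np.float32)
        print(s[i,4],u,ray(d,u,.022)[0],cv2.minAreaRect(pts))
a=d["img"][140:270,145:235];b=d["img"][150:270,425:525]
a=cv2.resize(a,None,fx=4,fy=4,interpolation=cv2.INTER_CUBIC);b=cv2.resize(b,(400,480),interpolation=cv2.INTER_CUBIC)
o=np.zeros((520,760,3),np.uint8);o[:520,:360]=a;o[:480,360:]=b
cv2.imwrite("pics/crop0.png",o[:,:,::-1])
E
```

```text
cam [0.47599339 0.00259933 1.02373088]
2558 [319.1645817  189.86512901] [0.59425825 0.02107731 0.022     ] ((52.0, 49.5), (99.0, 104.0), 90.0)
737 [298.0936228  166.00407056] [0.65370669 0.07385964 0.022     ] ((33.10975646972656, 26.012197494506836), (27.82874870300293, 26.72443199157715), 6.340191841125488)
682 [340.49120235 170.74046921] [ 0.64219939 -0.03147279  0.022     ] ((75.5, 31.0), (28.0, 29.0), 90.0)
603 [292.96517413 208.14759536] [0.54861107 0.0853711  0.022     ] ((27.915386199951172, 68.17692565917969), (19.721521377563477, 30.636577606201172), 7.125016689300537)
465 [335.56989247 213.11397849] [ 0.53693612 -0.01963545  0.022     ] ((71.0, 73.0), (22.0, 24.0), 90.0)
```

View pics/crop0.png

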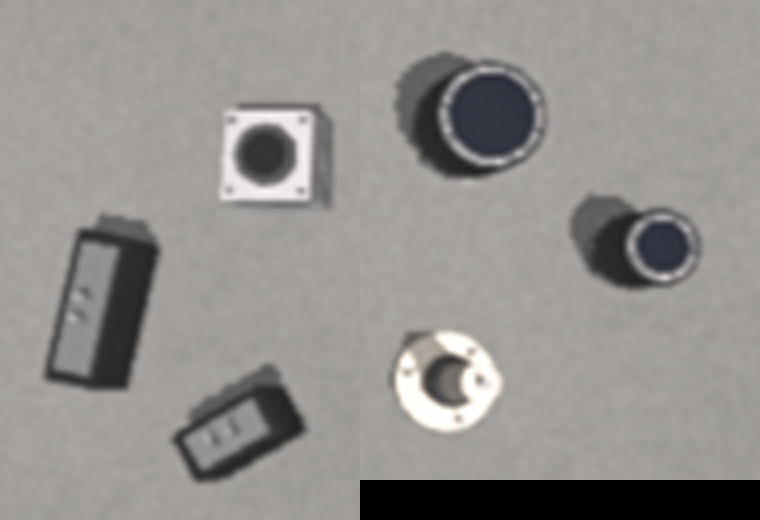

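Run:
```python
from h import *
d=pickle.load(open("top.pkl","rb"));img=d["img"];hsv=cv2.cvtColor(img,cv2.COLOR_RGB2HSV);g=cv2.cvtColor(img,cv2.COLOR_RGB2GRAY)
P=np.array([[.6537,.0739],[.6422,-.0315],[.5486,.0854],[.5369,-.0196]]);c=P.mean(0)
e=(P[0]+P[1]-P[2]-P[3]);f=(P[0]+P[2]-P[1]-P[3]);a1=np.arctan2(e[1],e[0]);a2=np.arctan2(-f[0],f[1]);a=(a1+a2)/2
X=np.array([np.cos(a),np.sin(a)])*.0525;Y=np.array([-X[1],X[0]])
print("grid",c,np.degrees([a1,a2,a]));print("cam,mount,adp,lens",c+X+Y,c+X-Y,c-X+Y,c-X-Y)
def L(u,v): return (u/4+145-.375,v/4+140-.375)
def Rr(u,v): return ((u-360)/4+425-.375,v/4+150-.375)
for n,p,z in [("lens",Rr(663,246),.058),("mountbase",Rr(444,381),.008),("mountscrew",Rr(482,380),.088),("wide",Rr(492,115),.058),("camera",L(268,155),.056),("camring",L(266,155),.061),("adp",L(225,435),.056),("long",L(82,306),.056)]:
    print(n,p,ray(d,p,z)[0])
for n,x,z in [("lens",(482,512,197,226),.058),("cam",(195,235,160,200),.056),("adp",(185,225,230,262),.056),("long",(150,190,190,245),.056)]:
    s=img[x[2]:x[3],x[0]:x[1]]
    if n=="lens": m=(s[:,:,2].astype(int)-s[:,:,0]>8)
    elif n=="cam": m=g[x[2]:x[3],x[0]:x[1]]>190
    else:
        t=g[x[2]:x[3],x[0]:x[1]]; m=(t>118)&(t<158)
        h=cv2.morphologyEx((t<75).astype(np.uint8),cv2.MORPH_CLOSE,np.ones((9,9)));m=m&(h>0)
    nn,l,st,ce=cv2.connectedComponentsWithStats(m.astype(np.uint8));i=1+st[1:,4].argmax()
    k=max(cv2.findContours((l==i).astype(np.uint8),0,2)[0],key=len).reshape(-1,2)+[x[0],x[2]]
    W=ray(d,k,z)[:,:2].astype(np.float32)*1000
    print(n,st[i],cv2.minAreaRect(W))
```

```text
grid [0.59535 0.02705] [-6.3461694  -6.29236556 -6.31926748]
cam,mount,adp,lens [0.65330961 0.07345241] [ 0.64175241 -0.03090961] [0.54894759 0.08500961] [ 0.53739039 -0.01935241]
lens (500.375, 211.125) [ 0.54160398 -0.40639888  0.058     ]
mountbase (445.625, 244.875) [ 0.46090881 -0.29126425  0.008     ]
mountscrew (455.125, 244.625) [ 0.4628122  -0.28957088  0.088     ]
wide (457.625, 178.375) [ 0.61894247 -0.30804929  0.058     ]
camera (211.625, 178.375) [0.6168739  0.27928364 0.056     ]
camring (211.125, 178.375) [0.61614117 0.27905634 0.061     ]
adp (200.875, 248.375) [0.44930296 0.30015569 0.056     ]
long (165.125, 216.125) [0.52537444 0.38846165 0.056     ]
lens [ 13   9  13  12 117] ((540.7404174804688, -407.74688720703125), (25.9345645904541, 28.086517333984375), 0.30253252387046814)
cam [  5   8  23  22 259] ((616.6312255859375, 280.6909484863281), (50.96131896972656, 53.327701568603516), 0.25814956426620483)
adp [  7  10  20  17 157] ((449.8207702636719, 299.5108337402344), (20.642051696777344, 44.61530303955078), 30.718730926513672)
long [15 43  2  1  2] ((485.1300048828125, 386.0371398925781), (2.4001359939575195, 0.0), 90.37227630615234)
```

```bash
cat >> h.py <<'E'
from scipy.spatial.transform import Rotation as Ro
def go(x,y,z,yaw=None):
    from station import ctrl
    o=ctrl.get_obs();p=o["tool_pos"];R=Ro.from_rotvec(o["tool_rot"]).as_matrix()
    psi=np.degrees(np.arctan2(R[1,0],R[0,0]));s=R.T@(np.array([x,y,z])-p)*100
    t=0 if yaw is None else (psi-yaw+180)%360-180
    print("t",o["t"],"pos",p.round(4),"psi",round(psi,1),"open",round(o["opening"],4),"F",o["contact_force"].round(1),"q6",o["q"][5].round(2));print("shift cm",s.round(2),"turn",round(t,1))
E
python3 -c "
from h import *
go(.541,-.407,.16)"
```

```text
t 0.1 pos [ 0.1767 -0.5989  0.2492] psi 16.4 open 0.0854 F [-0.2  0.8 -0.3] q6 -0.12
shift cm [40.37 -8.09  8.94] turn 0
```

>>> servo_tool([
  [[8.5, 40.4, -8.1, 8.9, 0], [8.5, 40.4, -8.1, 8.9, 0], [8.5, 40.4, -8.1, 8.9, 0], [8.5, 40.4, -8.1, 8.9, 0], [8.5, 40.4, -8.1, 8.9, 0]],
], newtons=40)

```text
t: 0.6
tool_pos: [0.3943, -0.4842, 0.1966]
tool_rot: [-3.109, -0.448, 0.0]
contact_force: [0.1, -0.6, -0.1]
opening: 0.085
grip_force: 0.0
```

```bash
python3 -c "
from h import *
go(.541,-.407,.14)"
```

```text
t 0.6 pos [ 0.3943 -0.4842  0.1966] psi 16.4 open 0.085 F [ 0.1 -0.6 -0.1] q6 0.28
shift cm [16.25 -3.26  5.66] turn 0
```

>>> servo_tool([
  [[8.5, 16.3, -3.3, 5.7, 0], [8.5, 16.3, -3.3, 5.7, 0], [8.5, 16.3, -3.3, 5.7, 0], [8.5, 16.3, -3.3, 5.7, 0], [8.5, 16.3, -3.3, 5.7, 0]],
])

```text
t: 1.1
tool_pos: [0.5416, -0.4046, 0.1375]
tool_rot: [-3.104, -0.455, 0.004]
contact_force: [-0.9, 0.0, -0.3]
opening: 0.0854
grip_force: 0.0
```

Run:
```python
from h import *
go(.541,-.407,.042)
from station import ctrl
o=ctrl.get_obs();d=ctrl.get_image("wrist");pickle.dump((o,d),open("w0.pkl","wb"))
cv2.imwrite("pics/w0.png",d["img"][:,:,::-1]);print({k:v for k,v in d.items() if k!="img"})
```

```text
t 1.1 pos [ 0.5416 -0.4046  0.1375] psi 16.7 open 0.0854 F [-0.9  0.  -0.3] q6 0.53
shift cm [-0.11  0.26  9.55] turn 0
{'fx': 309.70691628693146, 'fy': 309.70691628693146, 'cx': 315.4985075151401, 'cy': 193.37111629821695, 'mount': array([[ 5.88834568e-04, -9.63928269e-01, -2.66161502e-01,
         6.71988645e-02],
       [ 9.99999241e-01,  2.79519510e-04,  1.20001338e-03,
        -5.35368381e-04],
       [-1.08232949e-03, -2.66162006e-01,  9.63927702e-01,
        -1.24088345e-01],
       [ 0.00000000e+00,  0.00000000e+00,  0.00000000e+00,
         1.00000000e+00]])}
```

View pics/w0.png

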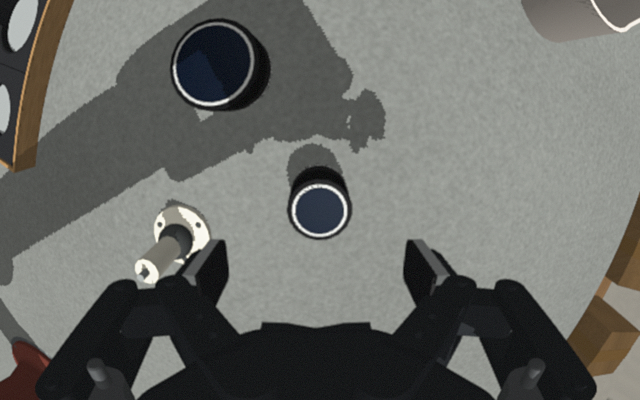

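The wrist view shows the kit lens top at about (320,209), between the fingers at (215,270) and (418,270). The wide lens is at (213,64), and the mount's base is at (182,230) with its screw at (147,270).

```bash
cat >> h.py <<'E'
def wray(od,uv,z):
    o,d=od;M=d["mount"];R=Ro.from_rotvec(o["tool_rot"]).as_matrix()
    a=np.array(uv,float)-[d["cx"],d["cy"]];r=np.hypot(*a);th=r/d["fx"]
    v=np.r_[a/r*np.sin(th),np.cos(th)] if r>0 else np.array([0,0,1.])
    v=R@M[:3,:3]@v;c=o["tool_pos"]+R@M[:3,3]
    return c+v*(z-c[2])/v[2]
E
python3 - <<'E'
from h import *
od=pickle.load(open("w0.pkl","rb"));im=od[1]["img"].astype(int)
m=((im[:,:,2]-im[:,:,0]>20)).astype(np.uint8);m[:130]=0;m[260:]=0
n,l,s,c=cv2.connectedComponentsWithStats(m);i=1+s[1:,4].argmax();print(s[i],c[i])
print("lens",wray(od,c[i],.058),"base",wray(od,(182,230),.008),"screw",wray(od,(147,270),.088),"wide",wray(od,(213,64),.058))
E
```

```text
[ 297  189   46   44 1525] [319.15737705 210.23016393]
lens [ 0.54089411 -0.4067888   0.058     ] base [ 0.46757372 -0.29418012  0.008     ] screw [ 0.46995503 -0.29888191  0.088     ] wide [ 0.61807685 -0.30931237  0.058     ]
```

>>> servo_tool([
  [[8.5, -0.1, 0.25, 4.5, 0], [8.5, -0.1, 0.25, 9.5, 0], [8.5, -0.1, 0.25, 9.5, 0], [3.5, -0.1, 0.25, 9.5, 0], [3.5, -0.1, 0.25, 9.5, 0]],
])

```text
t: 1.65
tool_pos: [0.5408, -0.4126, 0.0491]
tool_rot: [3.105, 0.447, 0.005]
contact_force: [0.2, 0.4, 0.8]
opening: 0.0589
grip_force: 0.0
```

>>> servo_tool([
  [[3.5, 0, 0, 0, 0], [3.5, 0, 0, 0, 0], [3.5, 0, 0, 0, 0]],
])

```text
t: 1.95
tool_pos: [0.5416, -0.4125, 0.05]
tool_rot: [3.104, 0.448, 0.006]
contact_force: [-0.5, 0.7, 6.5]
opening: 0.0448
grip_force: 41.8
```

>>> servo_tool([
  [[3.5, 0, 0, -5, 0], [3.5, 0, 0, -10, 0], [3.5, 0, 0, -10, 0]],
])

```text
t: 2.25
tool_pos: [0.5441, -0.4146, 0.1576]
tool_rot: [3.094, 0.447, 0.018]
contact_force: [1.7, 0.4, -0.6]
opening: 0.045
grip_force: 41.7
```

Run:
```python
from h import *
go(.5374,-.0194,.15)
from station import ctrl
d=ctrl.get_image("wrist")
cv2.imwrite("pics/w1.png",d["img"][:,:,::-1])
```

```text
t 2.25 pos [ 0.5441 -0.4146  0.1576] psi 16.4 open 0.045 F [ 1.7  0.4 -0.6] q6 0.52
shift cm [ 10.54 -38.1    0.23] turn 0
```

View pics/w1.png

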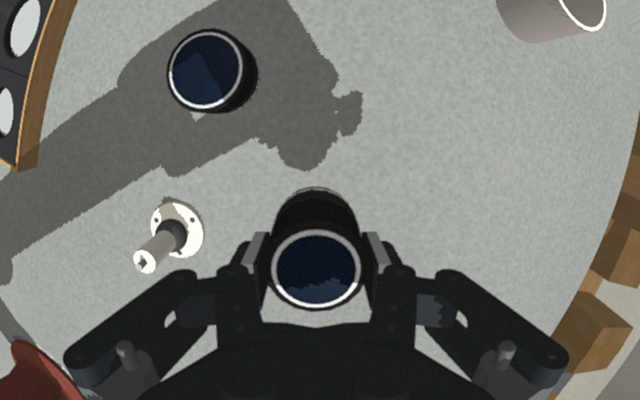

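The lens is held upright, its top at (316,267) between the pads. On to its recess.

>>> servo_tool([
  [[3.5, 10.5, -38.1, 0, 0], [3.5, 10.5, -38.1, 0, 0], [3.5, 10.5, -38.1, 0, 0], [3.5, 10.5, -38.1, 0, 0], [3.5, 10.5, -38.1, 0, 0]],
])

```text
t: 2.8
tool_pos: [0.5343, -0.1585, 0.1447]
tool_rot: [-3.109, -0.448, 0.001]
contact_force: [0.4, 0.4, -1.7]
opening: 0.0449
grip_force: 41.9
```

```bash
python3 -c "
from h import *
go(.5374,-.0194,.15)"
```

```text
t 2.8 pos [ 0.5343 -0.1585  0.1447] psi 16.4 open 0.0449 F [ 0.4  0.4 -1.7] q6 0.86
shift cm [  4.22 -13.25  -0.53] turn 0
```

>>> servo_tool([
  [[3.5, 4.2, -13.3, -0.5, 0], [3.5, 4.2, -13.3, -0.5, 0], [3.5, 4.2, -13.3, -0.5, 0], [3.5, 4.2, -13.3, -0.5, 0], [3.5, 4.2, -13.3, -0.5, 0]],
])

```text
t: 3.3
tool_pos: [0.5375, -0.0205, 0.1499]
tool_rot: [3.108, 0.452, -0.001]
contact_force: [0.2, -0.5, -1.3]
opening: 0.0448
grip_force: 42.0
```

Run:
```python
from h import *
go(.5374,-.0194,.15)
from station import ctrl
o=ctrl.get_obs();d=ctrl.get_image("wrist");pickle.dump((o,d),open("w2.pkl","wb"))
cv2.imwrite("pics/w2.png",d["img"][:,:,::-1])
```

```text
t 3.3 pos [ 0.5375 -0.0205  0.1499] psi 16.6 open 0.0448 F [ 0.2 -0.5 -1.3] q6 1.11
shift cm [ 0.02 -0.1  -0.01] turn 0
```

View pics/w2.png

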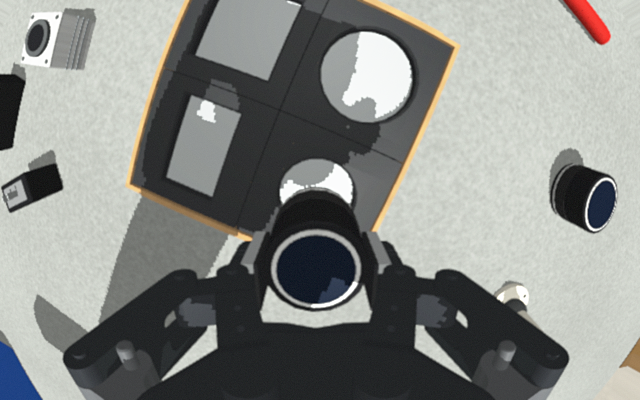

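Run:
```python
from h import *
od=pickle.load(open("w2.pkl","rb"))
print("lens top",wray(od,(316,269),.158),"tip circle low? mount rim",wray(od,(367,76),.034))
print("recess left/right extremes",wray(od,(279,190),.034),wray(od,(355,190),.034),"top",wray(od,(317,158),.034))
print("box inner corner crossing (275,113)",wray(od,(279,112),.034))
```

```text
lens top [ 0.53911135 -0.01980729  0.158     ] tip circle low? mount rim [ 0.63909624 -0.03123559  0.034     ]
recess left/right extremes [0.53251155 0.0089405  0.034     ] [ 0.54997371 -0.04974631  0.034     ] top [ 0.56605678 -0.01295668  0.034     ]
box inner corner crossing (275,113) [0.59243437 0.02542185 0.034     ]
```

>>> servo_tool([
  [[3.5, -0.1, 0, 4, 0], [3.5, -0.1, 0, 6.5, 0], [3.5, -0.1, 0, 7.5, 0], [3.5, -0.1, 0, 8, 0], [3.5, -0.1, 0, 8, 0]],
])

```text
t: 3.85
tool_pos: [0.5375, -0.0225, 0.0713]
tool_rot: [3.109, 0.447, 0.001]
contact_force: [0.4, -0.0, -1.6]
opening: 0.0448
grip_force: 42.2
```

>>> servo_tool([
  [[3.5, 0, -0.1, 0.2, 0], [3.5, 0, -0.1, 0.4, 0], [3.5, 0, -0.1, 0.4, 0]],
])

```text
t: 4.15
tool_pos: [0.5384, -0.0213, 0.07]
tool_rot: [3.108, 0.448, 0.004]
contact_force: [-6.4, -0.1, 11.7]
opening: 0.045
grip_force: 43.1
```

>>> servo_tool([
  [[6.5, 0, 0, -0.2, 0], [6.5, 0, 0, -0.2, 0], [6.5, 0, 0, -0.2, 0], [6.5, 0, 0, -5, 0], [6.5, 0, 0, -10, 0]],
])

```text
t: 4.65
tool_pos: [0.5348, -0.0201, 0.1649]
tool_rot: [-3.107, -0.449, 0.009]
contact_force: [1.4, -0.3, 0.2]
opening: 0.0653
grip_force: 0.0
```

Run:
```python
from h import *
go(.463,-.292,.17)
from station import ctrl
o=ctrl.get_obs();d=ctrl.get_image("wrist");pickle.dump((o,d),open("w3.pkl","wb"))
im=d["img"].astype(int);m=((im[:,:,2]-im[:,:,0]>20)).astype(np.uint8);m[:,:200]=0;m[:,450:]=0
n,l,s,c=cv2.connectedComponentsWithStats(m);i=1+s[1:,4].argmax();print(s[i],c[i],wray((o,d),c[i],.078))
```

```text
t 4.65 pos [ 0.5348 -0.0201  0.1649] psi 16.4 open 0.0653 F [ 1.4 -0.3  0.2] q6 1.11
shift cm [-14.58  24.05  -0.5 ] turn 0
[ 297  178   45   43 1495] [319.07892977 199.07157191] [ 0.53949848 -0.020841    0.078     ]
```

>>> servo_tool([
  [[6.5, -14.6, 24, -0.5, 0], [6.5, -14.6, 24, -0.5, 0], [6.5, -14.6, 24, -0.5, 0], [6.5, -14.6, 24, -0.5, 0], [6.5, -14.6, 24, -0.5, 0]],
])

```text
t: 5.2
tool_pos: [0.4718, -0.2638, 0.1709]
tool_rot: [3.109, 0.449, 0.001]
contact_force: [1.5, 0.5, 0.1]
opening: 0.0652
grip_force: 0.0
```

Run:
```python
from h import *
go(.463,-.292,.17)
```

```text
t 5.2 pos [ 0.4718 -0.2638  0.1709] psi 16.4 open 0.0652 F [1.5 0.5 0.1] q6 0.64
shift cm [-1.64  2.46  0.09] turn 0
```

>>> servo_tool([
  [[6.5, -1.6, 2.4, 0, 0], [6.5, -1.6, 2.4, 0, 0], [6.5, -1.6, 2.4, 0, 0]],
])

```text
t: 5.5
tool_pos: [0.4637, -0.2898, 0.1706]
tool_rot: [-3.109, -0.447, 0.0]
contact_force: [-0.3, 0.8, 0.6]
opening: 0.0649
grip_force: 0.0
```

Run:
```python
from h import *
go(.463,-.292,.062)
from station import ctrl
o=ctrl.get_obs();d=ctrl.get_image("wrist");pickle.dump((o,d),open("w4.pkl","wb"))
c=d["img"][100:400,170:470];cv2.imwrite("pics/w4.png",cv2.resize(c,(600,600))[:,:,::-1])
```

```text
t 5.5 pos [ 0.4637 -0.2898  0.1706] psi 16.3 open 0.0649 F [-0.3  0.8  0.6] q6 0.59
shift cm [-0.13  0.2  10.86] turn 0
```

View pics/w4.png

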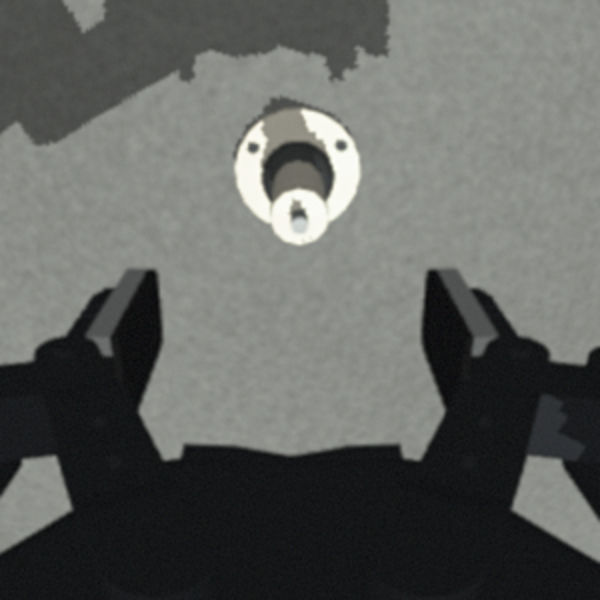

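The mount's base is centred at about (319,185) and its stem top at (320,208), upright and between the open fingers.

Run:
```python
from h import *
od=pickle.load(open("w4.pkl","rb"))
a=wray(od,(319,185),.008);b=wray(od,(320,208),.078);print(a,b)
p=(a+b)/2;go(p[0],p[1],.061)
```

```text
[ 0.46108264 -0.29375966  0.008     ] [ 0.46094879 -0.2937478   0.078     ]
t 5.55 pos [ 0.464  -0.2891  0.1706] psi 16.4 open 0.0653 F [-0.5 -0.   0. ] q6 0.59
shift cm [-0.42  0.37 10.96] turn 0
```

>>> servo_tool([
  [[6.5, -0.4, 0.4, 4, 0], [6.5, -0.4, 0.4, 8.5, 0], [6.5, -0.4, 0.4, 10.8, 0], [6.5, -0.4, 0.4, 10.8, 0], [1, -0.4, 0.4, 10.8, 0]],
])

```text
t: 6.05
tool_pos: [0.4618, -0.2936, 0.0633]
tool_rot: [-3.109, -0.452, -0.0]
contact_force: [0.1, -0.3, 0.5]
opening: 0.0517
grip_force: 0.0
```

>>> servo_tool([
  [[1, 0, 0, 0, 0], [1, 0, 0, 0, 0], [1, 0, 0, 0, 0], [1, 0, 0, 0, 0], [1, 0, 0, 0, 0]],
])

```text
t: 6.55
tool_pos: [0.4625, -0.2951, 0.0651]
tool_rot: [3.108, 0.449, 0.004]
contact_force: [-0.3, 2.7, 7.3]
opening: 0.0209
grip_force: 39.9
```

>>> servo_tool([
  [[1, 0, 0, -5, 0], [1, 0, 0, -10, 0], [1, 0, 0, -11, 0], [1, 0, 0, -11, 0]],
])

```text
t: 6.95
tool_pos: [0.4625, -0.2957, 0.1761]
tool_rot: [3.105, 0.448, 0.006]
contact_force: [-0.3, -0.7, -2.1]
opening: 0.0212
grip_force: 40.3
```

Run:
```python
from h import *
go(.641,-.031,.175)
```

```text
t 6.95 pos [ 0.4625 -0.2957  0.1761] psi 16.4 open 0.0212 F [-0.3 -0.7 -2.1] q6 0.58
shift cm [ 24.61 -20.35   0.08] turn 0
```

>>> servo_tool([
  [[1, 24.6, -20.4, 0, 0], [1, 24.6, -20.4, 0, 0], [1, 24.6, -20.4, 0, 0], [1, 24.6, -20.4, 0, 0], [1, 24.6, -20.4, 0, 0]],
])

```text
t: 7.45
tool_pos: [0.5998, -0.0849, 0.1694]
tool_rot: [-3.108, -0.448, 0.007]
contact_force: [0.9, -0.6, -2.7]
opening: 0.0205
grip_force: 39.8
```

Run:
```python
from h import *
go(.641,-.031,.175)
```

```text
t 7.45 pos [ 0.5998 -0.0849  0.1694] psi 16.4 open 0.0205 F [ 0.9 -0.6 -2.7] q6 1.02
shift cm [ 5.47 -4.01 -0.57] turn 0
```

>>> servo_tool([
  [[1, 5.4, -3.9, -0.5, 0], [1, 5.4, -3.9, -0.5, 0], [1, 5.4, -3.9, -0.5, 0], [1, 5.4, -3.9, -0.5, 0]],
])

```text
t: 7.85
tool_pos: [0.6401, -0.0347, 0.1755]
tool_rot: [-3.109, -0.449, 0.007]
contact_force: [0.4, -0.9, -2.5]
opening: 0.0214
grip_force: 39.9
```

Run:
```python
from h import *
go(.641,-.031,.085)
from station import ctrl
o=ctrl.get_obs();d=ctrl.get_image("wrist");pickle.dump((o,d),open("w5.pkl","wb"))
cv2.imwrite("pics/w5.png",d["img"][:,:,::-1])
```

```text
t 7.85 pos [ 0.6401 -0.0347  0.1755] psi 16.4 open 0.0214 F [ 0.4 -0.9 -2.5] q6 1.11
shift cm [ 0.23 -0.32  9.05] turn 0
```

View pics/w5.png

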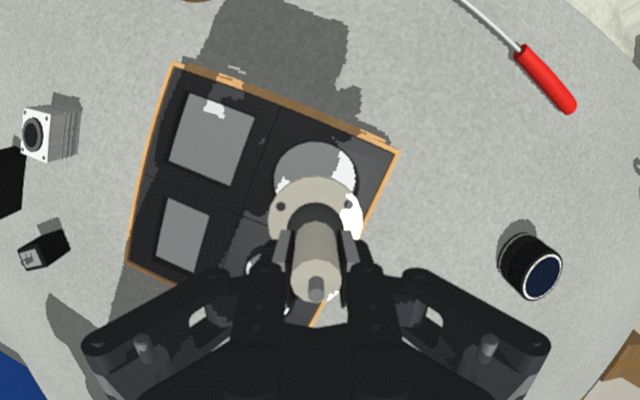

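The mount hangs upright, base centred near (316,213) and stem top near (316,279). Its recess rim is visible behind it, top at (315,142).

Run:
```python
from h import *
od=pickle.load(open("w5.pkl","rb"))
print(wray(od,(316,213),.118),wray(od,(316,279),.188),"rim top",wray(od,(315,142),.034),"cam rec c",wray(od,(212,139),.02))
go(.641,-.031,.085)
```

```text
[ 0.64406494 -0.03347473  0.118     ] [ 0.63948193 -0.03472094  0.188     ] rim top [ 0.67726538 -0.02288964  0.034     ] cam rec c [0.65293685 0.07044143 0.02      ]
t 7.9 pos [ 0.64   -0.0353  0.1759] psi 16.4 open 0.0207 F [ 0.2 -0.8 -2.7] q6 1.11
shift cm [ 0.25 -0.38  9.09] turn 0
```

>>> servo_tool([
  [[1, 0, -0.3, 4.5, 0], [1, 0, -0.3, 7.5, 0], [1, 0, -0.3, 8.5, 0], [1, 0, -0.3, 9, 0], [1, 0, -0.3, 9.2, 0]],
])

```text
t: 8.4
tool_pos: [0.641, -0.0324, 0.0868]
tool_rot: [3.109, 0.447, 0.002]
contact_force: [-0.5, 0.4, -1.6]
opening: 0.0208
grip_force: 39.8
```

>>> servo_tool([
  [[1, 0, 0, 0.2, 0], [1, 0, 0, 0.3, 0], [1, 0, 0, 0.3, 0]],
])

```text
t: 8.7
tool_pos: [0.6418, -0.0318, 0.085]
tool_rot: [3.108, 0.449, 0.004]
contact_force: [-1.2, 0.2, 2.5]
opening: 0.0209
grip_force: 40.3
```

>>> servo_tool([
  [[5, 0, 0, -0.1, 0], [5, 0, 0, -0.1, 0], [5, 0, 0, -0.1, 0], [5, 0, 0, -5, 0], [5, 0, 0, -10, 0]],
])

```text
t: 9.2
tool_pos: [0.6389, -0.0311, 0.1812]
tool_rot: [-3.107, -0.449, 0.009]
contact_force: [1.6, 0.5, 0.9]
opening: 0.05
grip_force: 0.0
```

Run:
```python
from h import *
go(.617,.28,.18,-0.5)
go(.617,.28,.18,89.5)
from station import ctrl
o=ctrl.get_obs();d=ctrl.get_image("wrist");pickle.dump((o,d),open("w6.pkl","wb"))
cv2.imwrite("pics/w6.png",d["img"][:,:,::-1])
```

```text
t 9.2 pos [ 0.6389 -0.0311  0.1812] psi 16.4 open 0.05 F [1.6 0.5 0.9] q6 1.12
shift cm [  6.71 -30.46   0.17] turn 16.9
t 9.2 pos [ 0.6389 -0.0311  0.1812] psi 16.4 open 0.05 F [1.6 0.5 0.9] q6 1.12
shift cm [  6.71 -30.46   0.17] turn -73.1
```

View pics/w6.png

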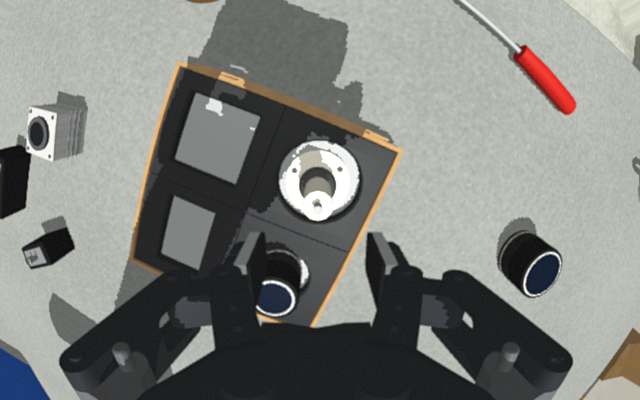

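The mount stands in its recess, base at (319,180), and the lens is in its own behind the left finger. Next is the camera body, seen at (50,130).

>>> servo_tool([
  [[8.5, 6.7, -30.5, -0.5, 8], [8.5, 6.7, -30.5, -0.5, 16.9], [8.5, 6.7, -30.5, -0.5, 16.9], [8.5, 6.7, -30.5, -0.5, 16.9], [8.5, 6.7, -30.5, -0.5, 16.9]],
])

```text
t: 9.75
tool_pos: [0.6228, 0.218, 0.1871]
tool_rot: [-3.141, 0.013, -0.001]
contact_force: [1.7, 0.1, -0.3]
opening: 0.0848
grip_force: 0.0
```

Run:
```python
from h import *
go(.617,.28,.17,-0.5)
```

```text
t 9.75 pos [0.6228 0.218  0.1871] psi -0.5 open 0.0848 F [ 1.7  0.1 -0.3] q6 1.8
shift cm [-0.63 -6.19  1.71] turn 0.0
```

>>> servo_tool([
  [[8.5, -0.5, -6, 1.7, 0], [8.5, -0.5, -6, 1.7, 0], [8.5, -0.5, -6, 1.7, 0], [8.5, -0.5, -6, 1.7, 0]],
])

```text
t: 10.15
tool_pos: [0.6188, 0.2752, 0.1698]
tool_rot: [3.141, -0.013, -0.0]
contact_force: [0.5, -0.6, -0.2]
opening: 0.0851
grip_force: 0.0
```

Run:
```python
from h import *
from station import ctrl
o=ctrl.get_obs();d=ctrl.get_image("wrist");pickle.dump((o,d),open("w7.pkl","wb"))
g=cv2.cvtColor(d["img"],cv2.COLOR_RGB2GRAY);m=(g>185).astype(np.uint8)
n,l,s,c=cv2.connectedComponentsWithStats(m);print([(s[i],c[i].round()) for i in range(1,n) if s[i,4]>300])
cr=d["img"][100:400,170:470];cv2.imwrite("pics/w7.png",cv2.resize(cr,(600,600))[:,:,::-1])
go(.617,.28,.042,-.5)
```

```text
[(array([ 487,  115,   53,   71, 2744], dtype=int32), array([513., 151.])), (array([563, 153,  24,  43, 402], dtype=int32), array([571., 179.])), (array([ 470,  217,   44,   60, 1597], dtype=int32), array([492., 247.]))]
t 10.2 pos [0.6192 0.2747 0.1702] psi -0.5 open 0.0848 F [0.3 0.2 0. ] q6 1.89
shift cm [-0.23 -0.53 12.82] turn -0.0
```

View pics/w7.png

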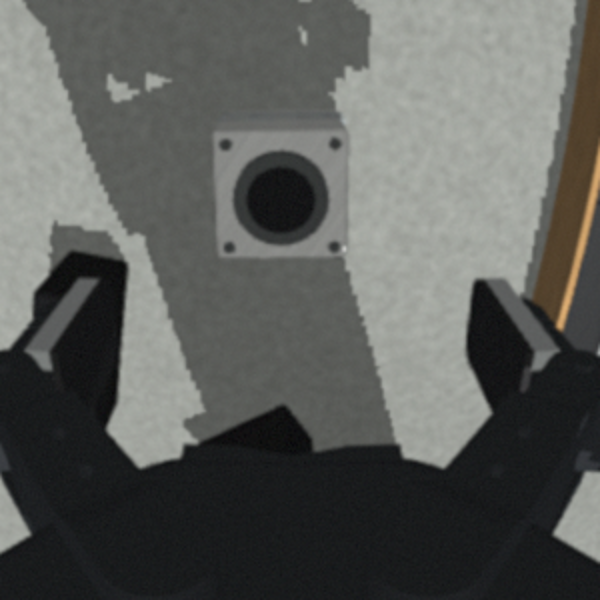

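The camera body is square to the tool. Its top face corners in the crop are (213,131) and (342,257), so its centre is at full-image (310,196). The long adaptor is left of and behind the left finger.

Run:
```python
from h import *
od=pickle.load(open("w7.pkl","rb"))
for u in ((213,131),(346,130),(342,257),(218,258),(280,193)): print(wray(od,(u[0]/2+170-.25,u[1]/2+100-.25),.056))
p=wray(od,(310,196.5),.056);go(p[0],p[1],.043)
```

```text
[0.6433564  0.30587719 0.056     ]
[0.64327083 0.25383963 0.056     ]
[0.59012132 0.25463481 0.056     ]
[0.59003145 0.30605827 0.056     ]
[0.61790342 0.27992089 0.056     ]
t 10.2 pos [0.6192 0.2747 0.1702] psi -0.5 open 0.0848 F [0.3 0.2 0. ] q6 1.89
shift cm [-0.16 -0.51 12.72] turn 0
```

>>> servo_tool([
  [[8.5, -0.2, -0.5, 5, 0], [8.5, -0.2, -0.5, 10, 0], [8.5, -0.2, -0.5, 12.7, 0], [8.5, -0.2, -0.5, 12.7, 0], [4.5, -0.2, -0.5, 12.7, 0]],
])

```text
t: 10.7
tool_pos: [0.6176, 0.2798, 0.0438]
tool_rot: [-3.141, 0.016, -0.001]
contact_force: [0.5, -0.2, 0.7]
opening: 0.0728
grip_force: 0.0
```

>>> servo_tool([
  [[4.5, 0, 0, 0, 0], [4.5, 0, 0, 0, 0], [4.5, 0, 0, 0, 0], [4.5, 0, 0, 0, 0]],
], newtons=50)

```text
t: 11.1
tool_pos: [0.6194, 0.2814, 0.047]
tool_rot: [-3.141, 0.013, -0.01]
contact_force: [0.9, -2.3, 6.9]
opening: 0.0529
grip_force: 56.1
```

>>> servo_tool([
  [[4.5, 0, 0, -5, 0], [4.5, 0, 0, -10, 0], [4.5, 0, 0, -10.5, 0], [4.5, 0, 0, -10.5, 0]],
])

```text
t: 11.5
tool_pos: [0.6181, 0.2818, 0.1515]
tool_rot: [-3.139, 0.013, -0.009]
contact_force: [-0.6, 0.5, -3.0]
opening: 0.0532
grip_force: 55.1
```

Run:
```python
from h import *
go(.655,.0735,.155,-6.3)
```

```text
t 11.5 pos [0.6181 0.2818 0.1515] psi -0.5 open 0.0532 F [-0.6  0.5 -3. ] q6 1.9
shift cm [ 3.86 20.8  -0.37] turn 5.8
```

>>> servo_tool([
  [[4.5, 3.9, 20.8, -0.4, 5.8], [4.5, 3.9, 20.8, -0.4, 5.8], [4.5, 3.9, 20.8, -0.4, 5.8], [4.5, 3.9, 20.8, -0.4, 5.8], [4.5, 3.9, 20.8, -0.4, 5.8]],
])

```text
t: 12.0
tool_pos: [0.653, 0.068, 0.149]
tool_rot: [3.135, -0.179, -0.007]
contact_force: [-0.7, 0.6, -2.5]
opening: 0.0531
grip_force: 55.1
```

>>> servo_tool([
  [[4.5, 0, 0, 0, 0]],
])

```text
t: 12.1
tool_pos: [0.6528, 0.0709, 0.1492]
tool_rot: [-3.137, 0.177, 0.007]
contact_force: [0.0, -0.5, -2.2]
opening: 0.053
grip_force: 55.1
```

Run:
```python
from h import *
go(.655,.0735,.067,-6.3)
from station import ctrl
o=ctrl.get_obs();d=ctrl.get_image("wrist");pickle.dump((o,d),open("w8.pkl","wb"))
cv2.imwrite("pics/w8.png",d["img"][:,:,::-1])
```

```text
t 12.1 pos [0.6528 0.0709 0.1492] psi -6.5 open 0.053 F [ 0.  -0.5 -2.2] q6 1.68
shift cm [ 0.22 -0.29  8.22] turn -0.2
```

View pics/w8.png

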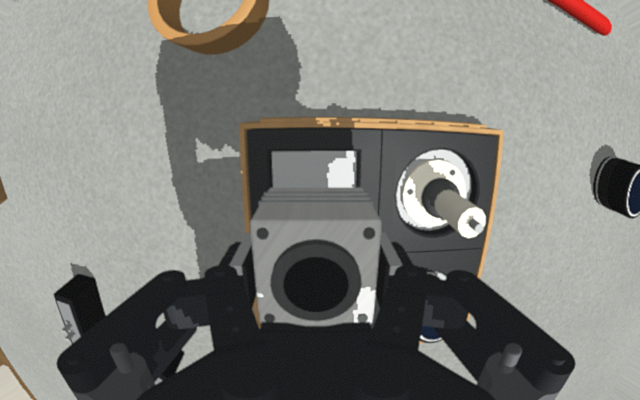

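The camera body is held square, ring centre (316,281). Its recess shows behind it, far rim from (271,150) to (361,150).

Run:
```python
from h import *
od=pickle.load(open("w8.pkl","rb"))
print("ring",wray(od,(316,281),.163),"rim",wray(od,(271,150),.034),wray(od,(361,150),.034))
a=(wray(od,(271,150),.034)+wray(od,(361,150),.034))/2;t=np.radians(-6.3);print("recess c",a[:2]-.035*np.array([np.cos(t),np.sin(t)]))
go(.655,.0735,.067,-6.3)
```

```text
ring [0.65195071 0.07103272 0.163     ] rim [0.69222774 0.10154858 0.034     ] [0.68435427 0.03165345 0.034     ]
recess c [0.65350238 0.07044171]
t 12.15 pos [0.6527 0.0726 0.1495] psi -6.4 open 0.0533 F [ 0.3  0.7 -2.9] q6 1.68
shift cm [ 0.25 -0.11  8.25] turn -0.1
```

>>> servo_tool([
  [[4.5, 0.1, 0, 4, 0], [4.5, 0.1, 0, 6.5, 0], [4.5, 0.1, 0, 7.5, 0], [4.5, 0.1, 0, 8.1, 0], [4.5, 0.1, 0, 8.3, 0]],
])

```text
t: 12.65
tool_pos: [0.655, 0.0737, 0.0689]
tool_rot: [-3.137, 0.17, 0.0]
contact_force: [0.1, -0.2, -2.8]
opening: 0.0532
grip_force: 55.0
```

>>> servo_tool([
  [[4.5, 0, 0, 0.1, 0], [4.5, 0, 0, 0.2, 0], [4.5, 0, 0, 0.2, 0]],
])

```text
t: 12.95
tool_pos: [0.6557, 0.0727, 0.0681]
tool_rot: [-3.137, 0.172, -0.003]
contact_force: [0.0, -0.1, -2.8]
opening: 0.053
grip_force: 55.0
```

>>> servo_tool([
  [[4.5, 0, 0, 0.2, 0], [4.5, 0, 0, 0.4, 0], [4.5, 0, 0, 0.4, 0]],
])

```text
t: 13.25
tool_pos: [0.6559, 0.0726, 0.0671]
tool_rot: [3.137, -0.172, 0.001]
contact_force: [-7.9, -1.0, 13.8]
opening: 0.0531
grip_force: 57.0
```

>>> servo_tool([
  [[7, 0, 0, -0.2, 0], [7, 0, 0, -0.2, 0], [7, 0, 0, -0.2, 0], [7, 0, 0, -5, 0], [7, 0, 0, -10, 0]],
])

```text
t: 13.75
tool_pos: [0.653, 0.0726, 0.1607]
tool_rot: [3.137, -0.172, -0.01]
contact_force: [1.1, -0.3, 0.5]
opening: 0.0701
grip_force: 0.0
```

Run:
```python
from h import *
go(.45,.299,.18,122)
```

```text
t 13.75 pos [0.653  0.0726 0.1607] psi -6.3 open 0.0701 F [ 1.1 -0.3  0.5] q6 1.68
shift cm [-22.67 -20.29  -1.8 ] turn -128.3
```

>>> servo_tool([
  [[7, -22.7, -20.3, -1.8, -8.5], [7, -22.7, -20.3, -1.8, -17], [7, -22.7, -20.3, -1.8, -25.5], [7, -22.7, -20.3, -1.8, -34], [7, -22.7, -20.3, -1.8, -42.5]],
])

```text
t: 14.25
tool_pos: [0.4868, 0.2594, 0.1777]
tool_rot: [-2.983, -0.985, -0.0]
contact_force: [0.4, 1.5, 0.5]
opening: 0.0702
grip_force: 0.0
```

Run:
```python
from h import *
go(.45,.299,.18,122)
```

```text
t 14.25 pos [0.4868 0.2594 0.1777] psi 36.5 open 0.0702 F [0.4 1.5 0.5] q6 1.29
shift cm [-0.6  -5.37 -0.23] turn -85.5
```

>>> servo_tool([
  [[7, -0.5, -5.3, -0.2, -8.5], [7, -0.5, -5.3, -0.2, -17], [7, -0.5, -5.3, -0.2, -25.5], [7, -0.5, -5.3, -0.2, -34], [7, -0.5, -5.3, -0.2, -42.5]],
])

```text
t: 14.75
tool_pos: [0.4526, 0.2983, 0.1795]
tool_rot: [2.422, 2.001, -0.0]
contact_force: [0.4, 0.1, -0.7]
opening: 0.0701
grip_force: 0.0
```

>>> servo_tool([
  [[7, 0, 0, 0, -8.5], [7, 0, 0, 0, -17], [7, 0, 0, 0, -25.5], [7, 0, 0, 0, -34], [7, 0, 0, 0, -42.5]],
])

```text
t: 15.25
tool_pos: [0.4528, 0.2981, 0.1795]
tool_rot: [-1.533, -2.742, 0.0]
contact_force: [0.1, -0.3, -0.4]
opening: 0.07
grip_force: 0.0
```

Run:
```python
from h import *
from station import ctrl
o=ctrl.get_obs();d=ctrl.get_image("wrist");pickle.dump((o,d),open("w9.pkl","wb"))
cr=d["img"][50:350,120:520];cv2.imwrite("pics/w9.png",cv2.resize(cr,(800,600))[:,:,::-1])
go(.45,.299,.18,122)
```

```text
t 15.3 pos [0.4528 0.2981 0.1794] psi 121.8 open 0.07 F [-0.  -0.4 -1.1] q6 -0.11
shift cm [ 0.23 -0.19 -0.06] turn -0.2
```

View pics/w9.png

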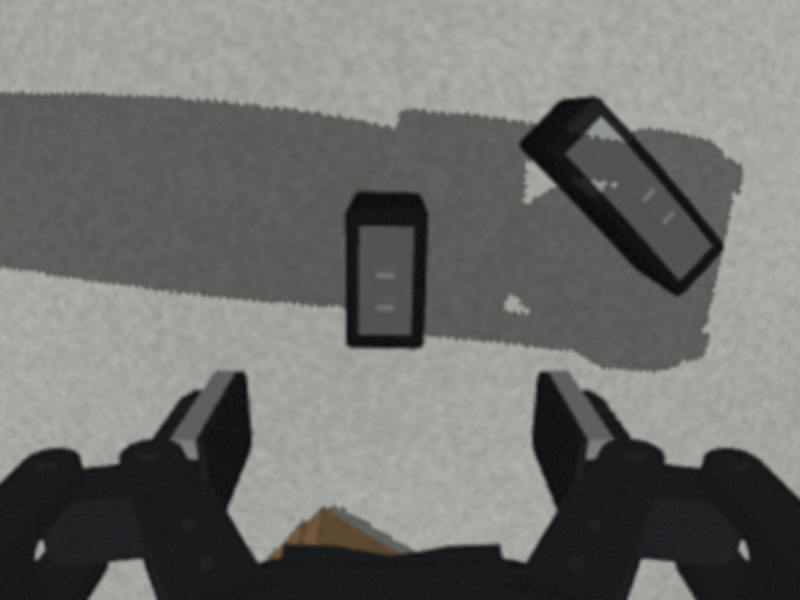

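The short adaptor is aligned with the tool: grey top face from (358,225) to (414,335) in the crop, centre at full-image (313,190). The long adaptor stands clear at the right.

Run:
```python
from h import *
od=pickle.load(open("w9.pkl","rb"))
p=wray(od,(312.75,189.75),.056);print(p);go(p[0],p[1],.043)
```

```text
[0.44960216 0.29888388 0.056     ]
t 15.3 pos [0.4528 0.2981 0.1794] psi 121.8 open 0.07 F [-0.  -0.4 -1.1] q6 -0.11
shift cm [ 0.24 -0.23 13.64] turn 0
```

>>> servo_tool([
  [[7, 0.2, -0.2, 5, 0], [7, 0.2, -0.2, 10, 0], [7, 0.2, -0.2, 13.6, 0], [7, 0.2, -0.2, 13.6, 0], [2.5, 0.2, -0.2, 13.6, 0]],
])

```text
t: 15.8
tool_pos: [0.4501, 0.2988, 0.0438]
tool_rot: [-1.543, -2.736, 0.001]
contact_force: [1.1, -0.6, 0.3]
opening: 0.0572
grip_force: 0.0
```

>>> servo_tool([
  [[2.5, 0, 0, 0, 0], [2.5, 0, 0, 0, 0], [2.5, 0, 0, 0, 0], [2.5, 0, 0, 0, 0], [2.5, 0, 0, 0, 0]],
], newtons=40)

```text
t: 16.3
tool_pos: [0.4523, 0.2999, 0.047]
tool_rot: [1.54, 2.734, 0.007]
contact_force: [-0.3, 0.1, 6.0]
opening: 0.033
grip_force: 42.1
```

>>> servo_tool([
  [[2.5, 0, 0, -5, 0], [2.5, 0, 0, -10, 0], [2.5, 0, 0, -11, 0], [2.5, 0, 0, -11, 0]],
])

```text
t: 16.7
tool_pos: [0.4521, 0.2998, 0.1577]
tool_rot: [1.54, 2.733, 0.01]
contact_force: [0.3, -0.4, -1.4]
opening: 0.0334
grip_force: 41.4
```

Run:
```python
from h import *
go(.549,.085,.155,173.7)
```

```text
t 16.7 pos [0.4521 0.2998 0.1577] psi 121.2 open 0.0334 F [ 0.3 -0.4 -1.4] q6 -0.1
shift cm [-23.39  -2.85   0.27] turn -52.5
```

>>> servo_tool([
  [[2.5, -23.4, -2.9, 0.2, -8.5], [2.5, -23.4, -2.9, 0.2, -17], [2.5, -23.4, -2.9, 0.2, -25.5], [2.5, -23.4, -2.9, 0.2, -34], [2.5, -23.4, -2.9, 0.2, -42.5]],
])

```text
t: 17.2
tool_pos: [0.5424, 0.0893, 0.149]
tool_rot: [-0.527, -3.093, 0.001]
contact_force: [1.0, 0.7, -2.4]
opening: 0.0334
grip_force: 41.3
```

Run:
```python
from h import *
go(.549,.085,.155,173.7)
```

```text
t 17.2 pos [0.5424 0.0893 0.149 ] psi 160.6 open 0.0334 F [ 1.   0.7 -2.4] q6 -1.21
shift cm [-0.76 -0.19 -0.6 ] turn -13.1
```

>>> servo_tool([
  [[2.5, -0.4, 0, -0.3, -5], [2.5, -0.4, 0, -0.3, -10.5], [2.5, -0.4, 0, -0.3, -10.5], [2.5, -0.4, 0, -0.3, -10.5]],
])

```text
t: 17.6
tool_pos: [0.5461, 0.0897, 0.1528]
tool_rot: [-0.254, -3.128, 0.0]
contact_force: [0.2, -0.1, -0.9]
opening: 0.0334
grip_force: 41.2
```

Run:
```python
from h import *
from station import ctrl
o=ctrl.get_obs();d=ctrl.get_image("wrist");pickle.dump((o,d),open("w10.pkl","wb"))
cv2.imwrite("pics/w10.png",d["img"][:,:,::-1])
go(.549,.085,.067,173.7)
```

```text
t 17.65 pos [0.5463 0.0899 0.1532] psi 170.7 open 0.033 F [ 0.6 -0.5 -1.5] q6 -1.38
shift cm [-0.36 -0.43  8.62] turn -3.0
```

View pics/w10.png

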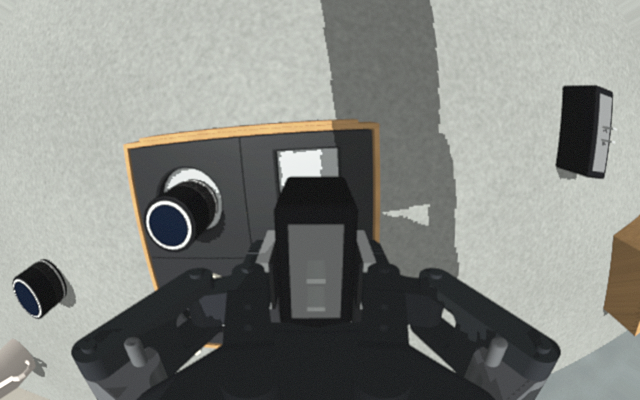

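The adaptor is held upright, its top face centre at (315,271). Its recess rim runs from (277,150) to (338,149) behind it, and it needs about 3° more turn.

Run:
```python
from h import *
od=pickle.load(open("w10.pkl","rb"))
b=wray(od,(315.5,271),.162);a1,a2=wray(od,(277,150),.034),wray(od,(338,149),.034);a=(a1+a2)/2
t=np.radians(173.7);print("adp",b,"rim",a1,a2,"recess",a[:2]-.039*np.array([np.cos(t),np.sin(t)]))
off=b-od[0]["tool_pos"];go(.549-off[0],.0855-off[1],.067,173.7)
```

```text
adp [0.54432914 0.09034444 0.162     ] rim [0.50518044 0.06562083 0.034     ] [0.51226984 0.11338524 0.034     ] recess [0.54748961 0.0852234 ]
t 17.65 pos [0.5463 0.0899 0.1532] psi 170.7 open 0.033 F [ 0.6 -0.5 -1.5] q6 -1.38
shift cm [-0.55 -0.42  8.62] turn -3.0
```

>>> servo_tool([
  [[2.5, -0.4, -0.4, 1, -3], [2.5, -0.4, -0.4, 4, -3], [2.5, -0.4, -0.4, 6.5, -3], [2.5, -0.4, -0.4, 7.8, -3], [2.5, -0.4, -0.4, 8.4, -3]],
])

```text
t: 18.15
tool_pos: [0.5493, 0.0854, 0.0688]
tool_rot: [-0.169, -3.134, 0.0]
contact_force: [-0.4, 0.3, -2.4]
opening: 0.0332
grip_force: 41.3
```

>>> servo_tool([
  [[2.5, 0, 0, 0.2, 0], [2.5, 0, 0, 0.3, 0], [2.5, 0, 0, 0.3, 0]],
])

```text
t: 18.45
tool_pos: [0.5516, 0.0852, 0.069]
tool_rot: [0.169, 3.135, 0.0]
contact_force: [0.1, -0.0, -1.9]
opening: 0.0331
grip_force: 41.3
```

>>> servo_tool([
  [[2.5, 0, 0, 0.2, 0], [2.5, 0, 0, 0.4, 0], [2.5, 0, 0, 0.4, 0]],
])

```text
t: 18.75
tool_pos: [0.5519, 0.0851, 0.067]
tool_rot: [0.169, 3.135, 0.0]
contact_force: [-5.6, -0.4, 12.0]
opening: 0.0336
grip_force: 42.9
```

Contact at the expected height, so release and retreat.

>>> servo_tool([
  [[5.5, 0, 0, -0.2, 0], [5.5, 0, 0, -0.2, 0], [5.5, 0, 0, -0.2, 0], [5.5, 0, 0, -5, 0], [5.5, 0, 0, -10, 0]],
])

```text
t: 19.25
tool_pos: [0.5487, 0.085, 0.162]
tool_rot: [-0.169, -3.131, 0.001]
contact_force: [0.9, -0.6, 0.5]
opening: 0.0552
grip_force: 0.0
```

>>> servo_tool([
  [[5.5, 10, 0, -5, 0], [5.5, 15, 0, -8, 0], [5.5, 15, 0, -8, 0], [5.5, 15, 0, -8, 0], [5.5, 15, 0, -8, 0]],
])

```text
t: 19.75
tool_pos: [0.4011, 0.1016, 0.2458]
tool_rot: [0.168, 3.132, 0.001]
contact_force: [0.4, -0.3, 0.3]
opening: 0.0554
grip_force: 0.0
```

Run:
```python
from h import *
from station import ctrl
go(.549,.085,.2)
d=ctrl.get_image("scene");a=cv2.resize(d["img"][160:270,150:470],(800,275),interpolation=cv2.INTER_CUBIC)
o=ctrl.get_obs();w=ctrl.get_image("top");pickle.dump(w,open("top1.pkl","wb"))
b=cv2.resize(w["img"][130:255,140:520],(800,263),interpolation=cv2.INTER_CUBIC)
cv2.imwrite("pics/end.png",np.vstack([a,b])[:,:,::-1])
```

```text
t 19.75 pos [0.4011 0.1016 0.2458] psi 173.9 open 0.0554 F [ 0.4 -0.3  0.3] q6 -1.4
shift cm [-14.86  -0.08   4.66] turn 0
```

View pics/end.png

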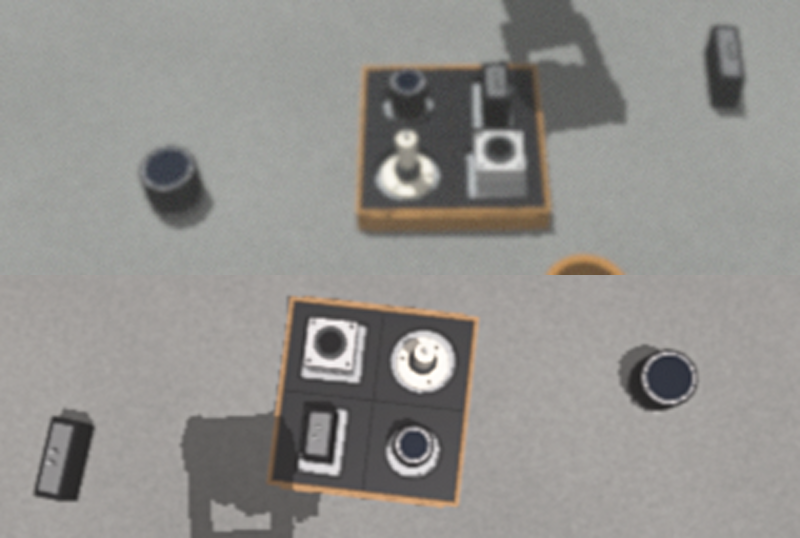

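The four items stand in their recesses, with the camera top at (330,343), adaptor (320,433), mount (423,358) and lens (413,445). The wide lens and long adaptor have not moved. I'll check the centring numerically before handing in.

Run:
```python
from h import *
d=pickle.load(open("top1.pkl","rb"));s=800/380
for n,p,z,t in [("cam",(330,344),.076,(.6533,.0735)),("adp",(320,433),.076,(.549,.085)),("mount",(425,352),.098,(.6418,-.0309)),("lens",(413,445),.078,(.5374,-.0194)),("wide",(669,379),.058,(.6185,-.3085))]:
    w=ray(d,((p[0]+.5)/s+139.5,(p[1]-275+.5)/s+129.5),z)[0];print(n,w.round(4),((w[:2]-t)*1000).round(1))
```

```text
cam [0.6524 0.0739 0.076 ] [-0.9  0.4]
adp [0.5525 0.0839 0.076 ] [ 3.5 -1.1]
mount [ 0.6399 -0.0314  0.098 ] [-1.9 -0.5]
lens [ 0.5396 -0.0192  0.078 ] [2.2 0.2]
wide [ 0.6171 -0.3077  0.058 ] [-1.4  0.8]
```

All four are within 4 mm of their recess centres, against a 15 mm tolerance.

```bash
python3 -c "
from station import ctrl
print(ctrl.finish_job())"
```

```text
the job is handed in; nothing more can be done
None
```

I set the lens, ceiling mount, camera body and short adaptor upright in their own recesses, each within 4 mm of centre by the top camera, left the wide lens and long adaptor where they stood, and handed the job in at about 20 s; no verdict came back.

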